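# Reassemble the teaching eye model

### The job

The teaching eye model has been taken apart on the desk; put it back together in its stand. Set the big clear vitreous body into the rear half shell on the stand, then the small clear lens into the pit on top of it, then the iris ring over the lens, and last close the ball with the front shell, dome up, so that every part is fully seated and level.

Things in the scene. Friction and masses are not known exactly. Their poses are not given: they have to be found in the camera images.
- eye_stand: Fixed stand on the glass: black round foot 86 mm across, 11 mm high, a post, and on it the rear half of the ivory eyeball, a bowl open upward, 65 mm across outside, rim 60 mm above the table. Inside: flat floor 44 mm across at 40 mm height, widening to 58 mm at the rim. Origin: on the table under the centre; z up.
- rear_shell_rim (a point): Centre of the rear half shell's mouth, level with its rim, 60 mm above the stand's origin.
- vitreous: Big clear plug 34 mm high; straight band 54 mm across at 18 to 27 mm height, bowl-shaped below, flat underside 36 mm across. On top a ledge at 31 mm with a collar 33 mm across, 3 mm high, round a 27 mm pit, floor at 30.5 mm. On the desk pad (6 mm thick). Seated: underside 40 mm above the stand's origin. 90 g. Origin: centre of the underside; z up; round, so yaw is free.
- lens: Lens: small clear disc 24 mm across, 11 mm thick; straight edge from 3 to 8.6 mm height, bulging faces with small flats. Lies on the desk pad the right way up. Seated in the pit its underside is 30.5 mm above the vitreous body's. 20 g. Origin: centre of the underside; z up; round, so yaw is free.
- iris: Iris ring: brown upside-down shallow cup 43 mm across, 14 mm high, straight sides up to 10.5 mm, 12 mm pupil hole in its top; inside 36 mm across, 11.5 mm deep. Lies on the desk pad hole up. It goes over lens and collar onto the ledge: underside 31 mm above the vitreous body's. 30 g. Origin: centre of the underside; z up; round, so yaw is free.
- front_shell: Front shell: ivory dome with a clear cornea bulge, 65 mm across, 40 mm high, straight sides up to 13 mm; hollow, 58 mm across inside. Stands on the desk pad rim down. It goes over iris and vitreous body, its rim on the rear shell's rim, 60 mm above the stand's origin. 60 g. Origin: centre of the underside; z up; round, so yaw is free.
There are look-alikes about, which are no part of the job. There is more than one size of the iris; the one meant has the size given above.

How it is judged:
On the way, in this order (a step that is already met when the one before it is completed fails the run):
1. the vitreous body is seated in the rear shell (z of vitreous in the frame of eye_stand between 0.037 and 0.043 m and horizontal distance between vitreous and eye_stand below 0.005 m and angle between vitreous's own z axis and vertical below 0.12 rad), for 0.2 s.
2. the lens lies in the pit of the seated vitreous body (all of step 1 and z of lens in the frame of vitreous between 0.0285 and 0.0325 m and horizontal distance between lens and vitreous below 0.005 m and angle between lens's own z axis and vertical below 0.15 rad), for 0.2 s.
3. the iris ring sits over the lens on the vitreous body's ledge (all of step 2 and z of iris in the frame of vitreous between 0.029 and 0.033 m and horizontal distance between iris and vitreous below 0.005 m and angle between iris's own z axis and vertical below 0.12 rad), for 0.2 s.
4. the front shell closes the ball (all of step 3 and z of front_shell in the frame of eye_stand between 0.057 and 0.063 m and horizontal distance between front_shell and eye_stand below 0.006 m and angle between front_shell's own z axis and vertical below 0.1 rad), for 0.2 s.
At the end, for the whole second after the job is handed in: All four parts are nested and at rest: vitreous body and front shell at their seated heights within 3 mm and within 5 and 6 mm of the stand's axis; lens and iris at theirs on the vitreous body within 2 mm and within 5 mm of its axis; all level within about 6 degrees (lens 8) (all of step 4 and linear speed of each of vitreous, lens, iris, front_shell below 0.02 m/s); the robot touches nothing.
It also fails if it takes over 96 s, if anything falls off the work surface, if the arm or the gripper's body presses on something with over 40 N, if the wrist force passes 120 N, or if a joint passes its speed limit or range.

### The arm

A 7-joint arm with a two-finger parallel gripper is mounted at the origin on a cart in front of the work surface, level with it; the furniture and walls round the work are solid. World frame = base frame: x ahead of the robot, y to its left, z up, the work surface at z = 0. Lengths are in m, angles in rad, forces in N, time in s.
With the tool pointing down it reaches from about 0.4 to 0.925 m from the base axis. Payload 5.6 kg.
Tool frame: the origin (TCP) lies at the very end of the fingers, on their centre line; the grasp point (between the pads) lies 19 mm behind it; z points along the fingers, y is the line along which they close (so a half turn about z gives the same grasp; the last joint's range is limited). The gripper opens to 85 mm and grips with 20 to 120 N. Pads are 22 mm wide; open, the fingers measure 114 mm over their backs; the gripper's body (76 mm by 85 mm) begins 54 mm behind the grasp point. The pads swing forward as they close: fully open they stand 13 mm farther back than shut.
Start: joints at [-1.153, 0.468, -0.012, 1.603, 0.006, 1.071, -0.056], TCP at [0.289, 0.582, 0.206] pointing down, gripper open.
Joint ranges: [-2.53, 2.53], [-0.31, 2.02], [-1.57, 1.55], [0.28, 2.44], [-1.29, 4.43], [0.15, 1.84], [-2.92, 2.92]. Speed limits (rad/s): [2.57, 2.57, 3.14, 3.14, 3.14, 3.14, 3.14].

### API

Orientations are given as a 3x3 rotation matrix whose columns are the frame's x, y, z axes.
In Python, from bench import bot gives the robot as it stands.
- The arm moves only by the shell command python3 -m jog 'ROWS' [OPENING] [FORCE]. ROWS is a JSON object of lists of equal length, an entry for each row: "slide": the shift along the tool's x, y, z in units of 30 mm (1.0 is 30 mm), a list of three; "turn": the turn, a rotation vector about the tool's x, y, z in units of 5 degrees (1.0 is 5 degrees), a list of three. A call has exactly 10 rows; each row shifts and turns the commanded pose from where the row before left it, along the tool's axes as they then stand; what a row does not reach is not made up. A row lasts 1/12 s, in which the tool goes at most 41.7 mm and 7.16 degrees, less where a joint would pass 70% of its speed; a pose out of reach is approached as far as the arm can. A call is refused whole if a number of a shift passes 1 or a number of a turn 1, either way. A call with a gripper value outside its range is refused whole. OPENING is the opening, from 0 (shut) to 1 (fully open), set as the call begins (- or left out, the last holds). The fingers move at their own pace and stop on an object; FORCE is the grip in N (left out, the last holds). Time passes only in rows, so rows that do not move let the fingers close, or fill a call up. It gives the time, the measured TCP pose, the force, the opening and the grip force at its end, in the units of the state.
- bot.get_obs(): the state, without advancing time (a new reading comes with each control period).
- bot.camera(name): name is "scene" or "top" or "wrist"; returns the picture (420x560x3 uint8, blue, green, red); there is no depth.
- bot.camera_params(name): a dict with "K" (3x3 intrinsics, pixels), "world_to_cam" (4x4, takes a point from world to camera coordinates); the wrist camera has in their place "hand_eye" (4x4, takes a point from camera to tool coordinates, whose origin is the TCP and whose axes are the flange's). Camera axes: x right, y up, looking along -z (the intrinsics and any distortion apply to the point x, -y, -z); pixel columns grow to the right and rows downward; lengths in m; the calibration is good to about 2 mm. The wrist camera is an equidistant fisheye: a pixel r from the principal point sees the ray r / f radians off the axis. A picture is of the moment at which its call begins: read the wrist's pose just before it. camera_params takes no time and is no camera call.
- bot.close_job(): hands the job in; it is judged then, once.
The state is a dict: "time": time; "q": joint angles; "qd": joint speeds; "joint_efforts": joint torques, N m; "tcp_pos": TCP position; "tool_rot": TCP orientation; "ft_force": force on the tool from outside, world axes, zero at the start; "moment": the same for the moment, N m; "width": finger opening in m; "grasp_force": force on a finger pad.
Only numpy, scipy, OpenCV 4.12 (cv2) and the standard library are available. Lean on these libraries where they do the work, as an engineer would, in place of code of your own. Each camera call takes 0.05 s, during which the arm holds its last target. There are 200 camera calls.

## Working session

There is one attempt and no reset: what is moved stays moved. The work goes in short steps, Python scripts to look and compute and a shell command to move; the robot and the scene stay as the last step left them, time stands still between calls to the robot, and variables do not carry over. Pictures are saved under pics/ and viewed, at most 17 in all, crops included, and the job is handed in when it is done.

```bash
mkdir -p pics; ls; python3 - <<'E'
from bench import bot
import cv2,numpy as np
np.set_printoptions(precision=4,suppress=True)
o=bot.get_obs();print(o['time'],o['tcp_pos'],o['tool_rot'],o['width'])
for n in['scene','top','wrist']:
    cv2.imwrite(f'pics/{n}0.png',bot.camera(n));print(n,bot.camera_params(n))
E
```

```text
pics
0.0 [0.2889 0.5816 0.2052] [[-0.8957  0.4447 -0.0007]
 [ 0.4447  0.8957 -0.0017]
 [-0.0002 -0.0018 -1.    ]] 0.08518711735589242
scene {'K': array([[419.7767,   0.    , 278.7989],
       [  0.    , 419.7767, 206.7876],
       [  0.    ,   0.    ,   1.    ]]), 'world_to_cam': array([[-0.5701, -0.8215, -0.0135,  0.3294],
       [ 0.5103, -0.367 ,  0.7778, -0.2709],
       [-0.6439,  0.4365,  0.6284, -0.6419],
       [ 0.    ,  0.    ,  0.    ,  1.    ]])}
top {'K': array([[455.737 ,   0.    , 282.6432],
       [  0.    , 455.737 , 209.7765],
       [  0.    ,   0.    ,   1.    ]]), 'world_to_cam': array([[-0.0072, -0.9997,  0.0237,  0.0469],
       [ 0.9863, -0.0032,  0.1647, -0.4923],
       [-0.1646,  0.0245,  0.9861, -0.8413],
       [ 0.    ,  0.    ,  0.    ,  1.    ]])}
wrist {'K': array([[325.1923,   0.    , 274.3316],
       [  0.    , 325.1923, 206.024 ],
       [  0.    ,   0.    ,   1.    ]]), 'hand_eye': array([[-0.0014,  0.9503,  0.3114,  0.0789],
       [ 1.    ,  0.0014,  0.0004,  0.001 ],
       [-0.    ,  0.3114, -0.9503, -0.167 ],
       [ 0.    ,  0.    ,  0.    ,  1.    ]])}
```

View pics/top0.png

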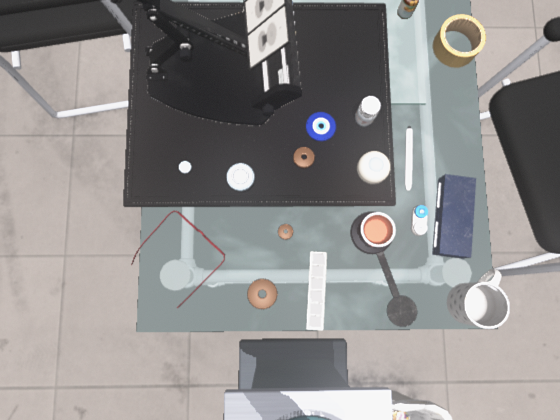

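View pics/scene0.png

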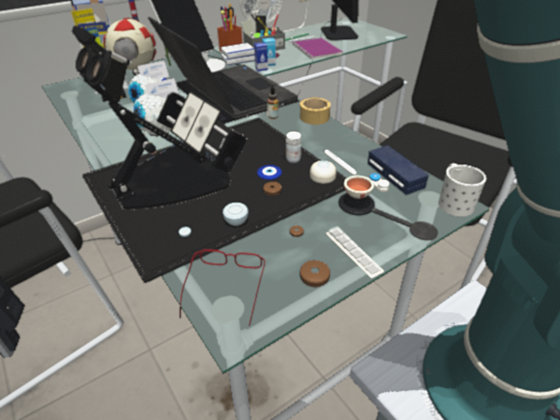

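Top view: the stand is at (377,231), the vitreous at (241,177), the lens at (185,167) and the front shell at (374,167). There are three iris-like rings: on the pad (304,157), small on the glass (286,231) and big on the glass (262,293). Other look-alikes are the blue eye charm (321,126), the white bottle (368,108) and the tape roll (460,40). By the description (on the pad, 43 mm), the iris should be the one at (304,157). I'll check sizes next.

```bash
cat > h.py <<'E'
import cv2,numpy as np
from bench import bot
np.set_printoptions(precision=4,suppress=True)
def ray(n,uv,obs=None):
    p=bot.camera_params(n);K=p['K'];uv=np.atleast_2d(uv).astype(float)
    x=(uv-K[:2,2])/[K[0,0],K[1,1]]
    if n=='wrist':
        r=np.linalg.norm(x,axis=1,keepdims=True)+1e-12
        d=np.c_[x/r*np.sin(r),np.cos(r)]
        T=np.eye(4);T[:3,:3]=obs['tool_rot'];T[:3,3]=obs['tcp_pos'];T=T@p['hand_eye']
    else:
        d=np.c_[x,np.ones(len(x))];T=np.linalg.inv(p['world_to_cam'])
    d=d*[1,-1,-1]
    return T[:3,3],d@T[:3,:3].T
def onplane(n,uv,z,obs=None):
    o,d=ray(n,uv,obs);return o+d*((z-o[2])/d[:,2])[:,None]
def meet(n1,uv1,n2,uv2,obs=None):
    a,d=ray(n1,uv1,obs);b,e=ray(n2,uv2,obs);d=d[0];e=e[0]
    s=np.linalg.lstsq(np.c_[d,-e],b-a,rcond=None)[0];p=a+d*s[0];q=b+e*s[1]
    return (p+q)/2,np.linalg.norm(p-q)
def circ(P):
    P=P[:,:2];s=np.linalg.lstsq(np.c_[2*P,np.ones(len(P))],(P**2).sum(1),rcond=None)[0]
    return s[:2],np.sqrt(s[2]+s[:2]@s[:2])
def snap(n,f):
    o=bot.get_obs();im=bot.camera(n);cv2.imwrite('pics/'+f,im);return o,im
E
python3 - <<'E'
from h import *
im=cv2.imread('pics/top0.png')
hsv=cv2.cvtColor(im,cv2.COLOR_BGR2HSV)
brown=((hsv[...,0]<18)&(hsv[...,1]>70)&(hsv[...,2]>50)).astype(np.uint8)
light=((hsv[...,2]>110)).astype(np.uint8)
for nm,m,pts in[('brown',brown,[(304,157,.012),(286,231,.006),(262,293,.008)]),('light',light,[(241,177,.03),(185,167,.012),(374,167,.012)])]:
    cs=cv2.findContours(m,cv2.RETR_EXTERNAL,cv2.CHAIN_APPROX_NONE)[0]
    for u,v,z in pts:
        for c in cs:
            if cv2.pointPolygonTest(c,(u,v),True)>-4 and len(c)>20:
                c=cv2.convexHull(c)[:,0];P=onplane('top',c,z)
                print(nm,(u,v),z,'circle',*circ(P),c.min(0),c.max(0))
print('stand',onplane('top',(377,231),.06))
for n,a,b in[('vit',(241,177),(236,212)),('iris',(304,156),(273,187)),('front',(374,165),(323,170)),('lens',(185,167),(184,231)),('standrim',(378,230),(358,184)),('bigbrown',(262,293),(315,270)),('smallb',(286,231),(296,230))]:
    print(n,*meet('top',a,'scene',b))
print([onplane('top',p,.006) for p in[(130,5),(390,5),(125,205),(395,205)]])
t=im[95:255,165:415];cv2.imwrite('pics/crop1.png',cv2.resize(t,None,fx=3,fy=3,interpolation=cv2.INTER_CUBIC))
E
```

```text
brown (304, 157) 0.012 circle [0.6065 0.0004] 0.021823292904966127 [293 147] [314 167]
brown (286, 231) 0.006 circle [0.4551 0.0389] 0.014319426040974397 [278 224] [292 238]
brown (262, 293) 0.008 circle [0.333  0.0851] 0.02797894982955308 [248 279] [276 308]
light (241, 177) 0.03 circle [0.5615 0.1278] 0.02813692127319743 [226 163] [254 190]
light (185, 167) 0.012 circle [0.5861 0.241 ] 0.013157942897540622 [178 161] [191 173]
light (374, 167) 0.012 circle [ 0.585  -0.1433] 0.035376008601000646 [357 150] [390 183]
stand [[ 0.4481 -0.1329  0.06  ]]
vit [0.5616 0.1264 0.0246] 0.00032485275940379656
iris [ 0.6076 -0.0019  0.0112] 0.002815234528390052
front [ 0.5875 -0.1433  0.0162] 0.001949027531595371
lens [0.5868 0.2417 0.0097] 0.0025663950544781537
standrim [ 0.4515 -0.1349  0.0552] 0.002915185992110896
bigbrown [0.3337 0.0844 0.012 ] 0.0008875726667230762
smallb [0.4564 0.0375 0.0012] 0.0015338960230831336
[array([[0.9467, 0.3692, 0.006 ]]), array([[ 0.9515, -0.1947,  0.006 ]]), array([[0.509 , 0.3584, 0.006 ]]), array([[ 0.5073, -0.1844,  0.006 ]])]
```

View pics/crop1.png

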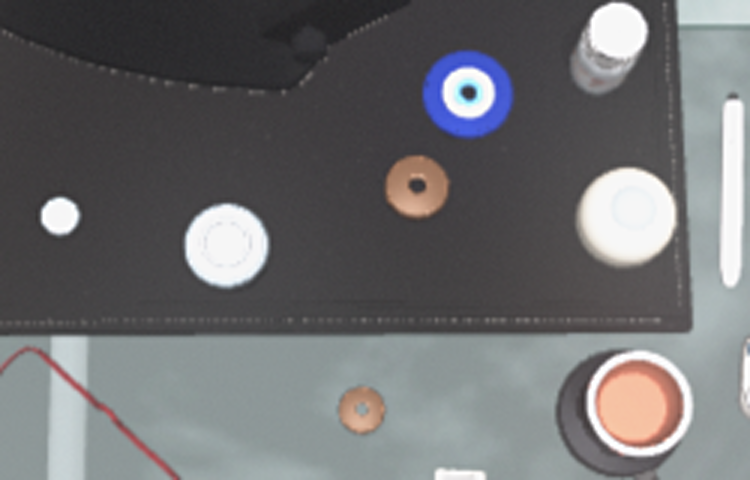

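The crop confirms the choice. The ring at (304,157) measures 43.6 mm across, against about 29 and 56 mm for the other two. The vitreous, lens and shell fits also match their sizes. Next I'll move over the vitreous and align the tool with the world axes.

```bash
python3 -m jog '{"slide":[[-1,-0.64,0],[-1,-0.64,0],[-1,-0.64,0],[-1,-0.64,0],[-1,-0.64,0],[-1,-0.64,0],[-1,-0.64,0],[-1,-0.64,0],[-1,-0.64,0],[-1,-0.64,0]],"turn":[[0,0,0],[0,0,0],[0,0,0],[0,0,0],[0,0,0],[0,0,0],[0,0,0],[0,0,0],[0,0,0],[0,0,0]]}' 0.75 30
python3 -m jog '{"slide":[[-0.98,-0.62,0],[-0.98,-0.62,0],[-0.98,-0.62,0],[-0.98,-0.62,0],[-0.98,-0.62,0],[0,0,0.5],[0,0,0.5],[0,0,0.5],[0,0,0.5],[0,0,0]],"turn":[[0,0,0],[0,0,0],[0,0,0],[0,0,0],[0,0,0.9],[0,0,1],[0,0,1],[0,0,1],[0,0,1],[0,0,1]]}'
python3 -m jog '{"slide":[[0,0,0],[0,0,0],[0,0,0],[0,0,0],[0,0,0],[0,0,0],[0,0,0],[0,0,0],[0,0,0],[0,0,0]],"turn":[[0,0,1],[0,0,1],[0,0,1],[0,0,1],[0,0,1],[0,0,1],[0,0,0.82],[0,0,0],[0,0,0],[0,0,0]]}'
python3 - <<'E'
from h import *
o,im=snap('wrist','w1.png');print(o['time'],o['tcp_pos'],o['tool_rot'],o['q'],o['ft_force'])
E
```

```text
time: 0.98
tcp_pos: [0.4729, 0.2751, 0.2061]
tool_rot: [[-0.896, 0.445, -0.0], [0.445, 0.896, -0.0], [0.0, -0.0, -1.0]]
ft_force: [0.5, -0.6, 0.3]
width: 0.0641
grasp_force: 0.0
time: 1.82
tcp_pos: [0.5604, 0.1275, 0.1429]
tool_rot: [[-0.557, 0.831, -0.005], [0.831, 0.557, -0.002], [0.002, -0.005, -1.0]]
ft_force: [-1.6, -1.2, 0.6]
width: 0.064
grasp_force: 0.0
time: 2.65
tcp_pos: [0.5626, 0.1282, 0.1461]
tool_rot: [[-0.002, 1.0, -0.0], [1.0, 0.002, -0.0], [-0.0, -0.0, -1.0]]
ft_force: [0.4, 0.2, 0.4]
width: 0.0639
grasp_force: 0.0
2.65 [0.5626 0.1282 0.1461] [[-0.0019  1.     -0.0002]
 [ 1.      0.0019 -0.0001]
 [-0.0001 -0.0002 -1.    ]] [-0.6052  0.4294  0.4129  1.8614 -0.2158  0.8948 -0.088 ] [0.3945 0.1564 0.4071]
```

View pics/w1.png

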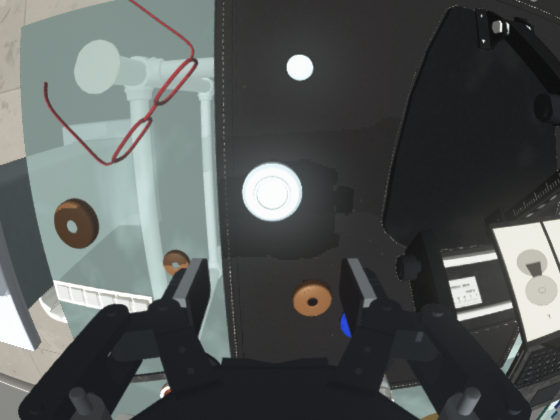

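The wrist view shows the vitreous at (272,192), lens (300,67), iris (312,298) and small ring (176,263). Image up is world +y.

```bash
cat >> h.py <<'E'
def blob(im,uv,z,n,obs,kind='light',thr=110):
    hsv=cv2.cvtColor(im,cv2.COLOR_BGR2HSV)
    m=(hsv[...,2]>thr) if kind=='light' else (hsv[...,0]<20)&(hsv[...,1]>70)&(hsv[...,2]>50)
    cs=[c for c in cv2.findContours(m.astype(np.uint8),cv2.RETR_EXTERNAL,cv2.CHAIN_APPROX_NONE)[0] if len(c)>20 and cv2.pointPolygonTest(c,uv,True)>-3]
    c=cv2.convexHull(max(cs,key=len))[:,0]
    return circ(onplane(n,c,z,obs))
E
python3 - <<'E'
from h import *
o=bot.get_obs();im=cv2.imread('pics/w1.png')
for nm,uv,z,k in[('vit',(272,192),.033,'light'),('lens',(300,67),.0146,'light'),('iris',(305,298),.0165,'b')]:
    for t in (110,150,): print(nm,t,*blob(im,uv,z,'wrist',o,k,t))
E
```

```text
vit 110 [0.5614 0.1297] 0.027566731606043737
vit 150 [0.5615 0.1297] 0.027070509997760263
lens 110 [0.5863 0.2421] 0.01232244004850284
lens 150 [0.5863 0.242 ] 0.012001529443847822
iris 110 [0.6047 0.0044] 0.023516797864199402
iris 150 [0.6047 0.0044] 0.023516797864199402
```

```bash
python3 -m jog '{"slide":[[0.05,-0.04,0],[0,0,0.6],[0,0,0.7],[0,0,0.7],[0,0,0.7],[0,0,0.6],[0,0,0.4],[0,0,0.4],[0,0,0],[0,0,0]],"turn":[[0,0,0],[0,0,0],[0,0,0],[0,0,0],[0,0,0],[0,0,0],[0,0,0],[0,0,0],[0,0,0],[0,0,0]]}'
```

```text
time: 3.53
tcp_pos: [0.5615, 0.1295, 0.0231]
tool_rot: [[0.0, 1.0, -0.0], [1.0, -0.0, -0.0], [-0.0, -0.0, -1.0]]
ft_force: [0.0, -0.1, -0.7]
width: 0.0638
grasp_force: 0.0
```

```bash
python3 -m jog '{"slide":[[0,0,0],[0,0,0],[0,0,0],[0,0,0],[0,0,0],[0,0,0],[0,0,-0.3],[0,0,-0.5],[0,0,0],[0,0,0]],"turn":[[0,0,0],[0,0,0],[0,0,0],[0,0,0],[0,0,0],[0,0,0],[0,0,0],[0,0,0],[0,0,0],[0,0,0]]}' 0 40
python3 - <<'E'
from h import *
o,im=snap('wrist','w2.png')
E
```

```text
time: 4.37
tcp_pos: [0.5623, 0.1299, 0.0483]
tool_rot: [[0.0, 1.0, 0.002], [1.0, -0.0, 0.001], [0.001, 0.002, -1.0]]
ft_force: [-0.3, -0.0, -0.3]
width: 0.0002
grasp_force: 0.0
```

View pics/w2.png

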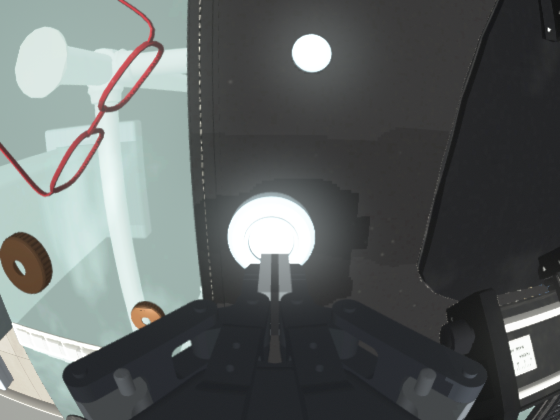

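The fingers closed to zero above the vitreous at (271,225), so the grip was too high and slid off the band. I'll open, rise, re-measure and grip lower.

```bash
python3 -m jog '{"slide":[[0,0,-0.8],[0,0,-0.8],[0,0,-0.8],[0,0,-0.8],[0,0,0],[0,0,0],[0,0,0],[0,0,0],[0,0,0],[0,0,0]],"turn":[[0,0,0],[0,0,0],[0,0,0],[0,0,0],[0,0,0],[0,0,0],[0,0,0],[0,0,0],[0,0,0],[0,0,0]]}' 0.75 40
python3 - <<'E'
from h import *
o,im=snap('wrist','w3.png');print(o['tcp_pos'])
for t in(110,150):print(blob(im,(272,192),.033,'wrist',o,'light',t),blob(im,(300,60),.0146,'wrist',o,'light',t))
E
```

```text
time: 5.25
tcp_pos: [0.5609, 0.1294, 0.1421]
tool_rot: [[0.0, 1.0, -0.002], [1.0, -0.0, -0.001], [-0.001, -0.002, -1.0]]
ft_force: [-0.2, -0.1, 0.1]
width: 0.0644
grasp_force: 0.0
[0.5609 0.1294 0.1421]
(array([0.5613, 0.1299]), np.float64(0.027554549333262502)) (array([0.5862, 0.2421]), np.float64(0.012354959340570557))
(array([0.5614, 0.1297]), np.float64(0.027115888556332117)) (array([0.5862, 0.242 ]), np.float64(0.012024350683196728))
```

```bash
python3 -m jog '{"slide":[[0,0,0.7],[0,0,0.7],[0,0,0.7],[0,0,0.7],[0,0,0.7],[0,0,0.4],[0,0,0.28],[0,0,0],[0,0,0],[0,0,0]],"turn":[[0,0,0],[0,0,0],[0,0,0],[0,0,0],[0,0,0],[0,0,0],[0,0,0],[0,0,0],[0,0,0],[0,0,0]]}'
python3 -m jog '{"slide":[[0,0,0],[0,0,0],[0,0,0],[0,0,0],[0,0,0],[0,0,0],[0,0,0],[0,0,0],[0,0,0],[0,0,0]],"turn":[[0,0,0],[0,0,0],[0,0,0],[0,0,0],[0,0,0],[0,0,0],[0,0,0],[0,0,0],[0,0,0],[0,0,0]]}' 0.55 40
```

```text
time: 6.13
tcp_pos: [0.5624, 0.1298, 0.0188]
tool_rot: [[0.0, 1.0, 0.002], [1.0, -0.0, 0.001], [0.001, 0.002, -1.0]]
ft_force: [-0.4, 0.5, 0.6]
width: 0.0638
grasp_force: 0.0
time: 6.97
tcp_pos: [0.5615, 0.1296, 0.0178]
tool_rot: [[0.0, 1.0, 0.0], [1.0, -0.0, 0.0], [0.0, 0.0, -1.0]]
ft_force: [0.6, 0.1, 0.0]
width: 0.047
grasp_force: 0.0
```

```bash
python3 - <<'E'
from h import *
o,im=snap('wrist','w4.png');o2,s=snap('scene','s4.png')
c=lambda i,u,v,w:cv2.resize(i[v-w:v+w,u-w:u+w],(390,390),interpolation=cv2.INTER_CUBIC)
cv2.imwrite('pics/c4.png',np.hstack([c(im,272,250,100),c(s,236,200,50)]))
E
```

```text
(no output)
```

View pics/c4.png

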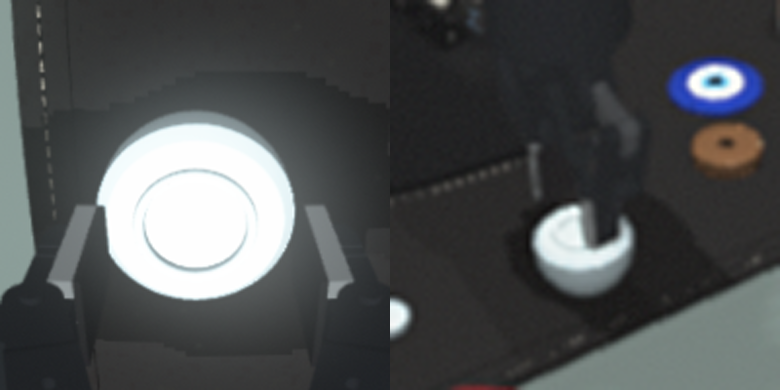

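```bash
python3 - <<'E'
from h import *
o=bot.get_obs();print(o['tcp_pos'],o['width'])
for uv in[(237.3,212.8),(223.7,200)]:
    a,d=ray('scene',uv);print('scene',a,a+d[0]*(.1296-a[1])/d[0,1])
for uv,x in[((225,255),.538),((329,255),.585)]:
    a,d=ray('wrist',uv,o);
    for xx in (.5615-.0235,.5615+.0235):print('wrist',a+d[0]*(xx-a[0])/d[0,0])
    print(a+d[0]*(.14-a[1])/d[0,1])
E
```

```text
[0.5615 0.1296 0.0178] 0.046711558660135565
scene [-0.0873  0.4513  0.6185] [0.5496 0.1296 0.0319]
scene [-0.0873  0.4513  0.6185] [0.6117 0.1296 0.0281]
wrist [0.538  0.1369 0.0403]
wrist [0.585  0.2757 0.3149]
[0.5391 0.14   0.0464]
wrist [0.538  0.2762 0.3155]
wrist [0.585  0.1502 0.0669]
[0.5888 0.14   0.0467]
```

```bash
python3 - <<'E'
from h import *
# tool-frame: intersect with plane tool x=+0.011 (pad's camera-side edge)
p=dict(tool_rot=np.eye(3),tcp_pos=np.zeros(3))
for n,uv in[('shut',(260,254)),('shut',(291,254)),('64',(208,260)),('64',(341,260)),('47',(218,255)),('47',(225,255)),('47',(329,255)),('47',(336,255))]:
    a,d=ray('wrist',uv,p);print(n,uv,a+d[0]*(.011-a[0])/d[0,0])
E
```

```text
shut (260, 254) [ 0.011  -0.0056 -0.0285]
shut (291, 254) [ 0.011   0.0091 -0.0286]
64 (208, 260) [ 0.011  -0.0294 -0.0353]
64 (341, 260) [ 0.011   0.0319 -0.0355]
47 (218, 255) [ 0.011  -0.0256 -0.03  ]
47 (225, 255) [ 0.011  -0.0222 -0.0299]
47 (329, 255) [ 0.011   0.0271 -0.0302]
47 (336, 255) [ 0.011   0.0305 -0.0303]
```

The tips show at about (225..329, 255). By ray casting they stand about 26 mm behind the reported TCP (24–28 across both views), which explains the empty grasps. I'll open and go lower in small steps, watching the force.

```bash
python3 -m jog '{"slide":[[0,0,0],[0,0,0],[0,0,0],[0,0,0],[0,0,0],[0,0,0.2],[0,0,0.2],[0,0,0.2],[0,0,0],[0,0,0]],"turn":[[0,0,0],[0,0,0],[0,0,0],[0,0,0],[0,0,0],[0,0,0],[0,0,0],[0,0,0],[0,0,0],[0,0,0]]}' 0.75 40
python3 -m jog '{"slide":[[0,0,0],[0,0,0],[0,0,0],[0,0,0],[0,0,0],[0,0,0],[0,0,0],[0,0,0],[0,0,0],[0,0,0]],"turn":[[0,0,0],[0,0,0],[0,0,0],[0,0,0],[0,0,0],[0,0,0],[0,0,0],[0,0,0],[0,0,0],[0,0,0]]}' 0.55 40
```

```text
time: 7.9
tcp_pos: [0.561, 0.1294, -0.001]
tool_rot: [[0.0, 1.0, -0.001], [1.0, -0.0, -0.0], [-0.0, -0.001, -1.0]]
ft_force: [-0.2, 0.4, -0.6]
width: 0.0641
grasp_force: 0.0
time: 8.73
tcp_pos: [0.5614, 0.1295, 0.0002]
tool_rot: [[0.0, 1.0, -0.0], [1.0, -0.0, 0.0], [0.0, -0.0, -1.0]]
ft_force: [-3.6, -1.3, 6.2]
width: 0.0512
grasp_force: 41.4
```

There's contact, but at 51 mm it's on the slope above the band. I'll go 5 mm lower.

```bash
python3 -m jog '{"slide":[[0,0,0],[0,0,0],[0,0,0],[0,0,0],[0,0,0],[0,0,0.17],[0,0,0],[0,0,0],[0,0,0],[0,0,0]],"turn":[[0,0,0],[0,0,0],[0,0,0],[0,0,0],[0,0,0],[0,0,0],[0,0,0],[0,0,0],[0,0,0],[0,0,0]]}' 0.75 40
python3 -m jog '{"slide":[[0,0,0],[0,0,0],[0,0,0],[0,0,0],[0,0,0],[0,0,0],[0,0,0],[0,0,0],[0,0,0],[0,0,0]],"turn":[[0,0,0],[0,0,0],[0,0,0],[0,0,0],[0,0,0],[0,0,0],[0,0,0],[0,0,0],[0,0,0],[0,0,0]]}' 0.55 40
```

```text
time: 9.57
tcp_pos: [0.5615, 0.1296, -0.0053]
tool_rot: [[0.0, 1.0, 0.0], [1.0, -0.0, -0.0], [-0.0, 0.0, -1.0]]
ft_force: [-0.6, 0.6, -0.0]
width: 0.0639
grasp_force: 0.0
time: 10.4
tcp_pos: [0.5616, 0.1297, -0.0047]
tool_rot: [[0.0, 1.0, 0.0], [1.0, -0.0, 0.0], [0.0, 0.0, -1.0]]
ft_force: [-2.0, 0.0, 5.9]
width: 0.0519
grasp_force: 41.5
```

```bash
python3 -m jog '{"slide":[[0,0,-0.15],[0,0,-0.3],[0,0,-0.5],[0,0,-0.5],[0,0,-0.5],[0,0,-0.6],[0,0,-0.6],[0,0,-0.3],[0,0,0],[0,0,0]],"turn":[[0,0,0],[0,0,0],[0,0,0],[0,0,0],[0,0,0],[0,0,0],[0,0,0],[0,0,0],[0,0,0],[0,0,0]]}'
python3 - <<'E'
from h import *
o,im=snap('wrist','w5.png');o2,s=snap('scene','s5.png');print(o['width'],o['tcp_pos'],o['ft_force'])
c=lambda i,u,v,w:cv2.resize(i[v-w:v+w,u-w:u+w],(390,390),interpolation=cv2.INTER_CUBIC)
cv2.imwrite('pics/c5.png',np.hstack([c(im,272,250,120),c(s,240,190,65)]))
E
```

```text
time: 11.23
tcp_pos: [0.5615, 0.1299, 0.0984]
tool_rot: [[-0.0, 1.0, 0.001], [1.0, 0.0, 0.0], [0.0, 0.001, -1.0]]
ft_force: [-0.2, 0.2, -1.3]
width: 0.0521
grasp_force: 42.1
0.052095316869814993 [0.5615 0.1299 0.0984] [-0.2061  0.1546 -1.3406]
```

View pics/c5.png

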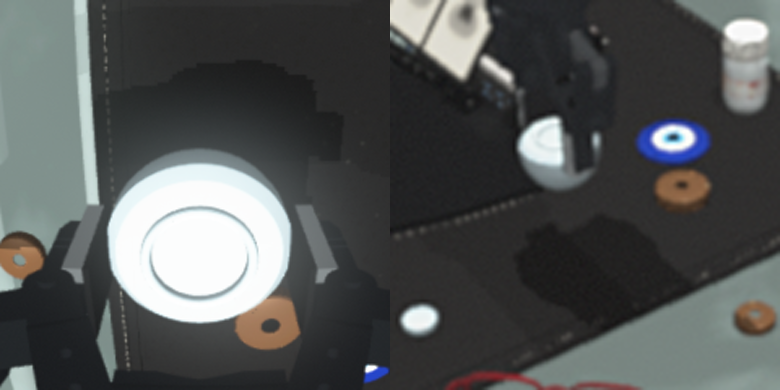

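The vitreous is held level: wrist view (200,235 in the crop), and the scene view shows it off the pad. I'll move past the stand to see the rim with the wrist camera.

```bash
python3 -m jog '{"slide":[[-0.5,-0.2,-0.4],[-0.9,-0.35,-0.5],[-1,-0.4,-0.5],[-1,-0.4,0],[-1,-0.4,0],[-1,-0.4,0],[-1,-0.4,0],[-1,-0.4,0],[-1,-0.4,0],[-1,-0.4,0]],"turn":[[0,0,0],[0,0,0],[0,0,0],[0,0,0],[0,0,0],[0,0,0],[0,0,0],[0,0,0],[0,0,0],[0,0,0]]}'
python3 -m jog '{"slide":[[-1,0,0],[-0.6,0,0],[0,0,0],[0,0,0],[0,0,0],[0,0,0],[0,0,0],[0,0,0],[0,0,0],[0,0,0]],"turn":[[0,0,0],[0,0,0],[0,0,0],[0,0,0],[0,0,0],[0,0,0],[0,0,0],[0,0,0],[0,0,0],[0,0,0]]}'
python3 - <<'E'
from h import *
o,im=snap('wrist','w6.png');print(o['tcp_pos'],o['q'])
print('held',blob(im,(272,240),o['tcp_pos'][2]+.038,'wrist',o,'light',150))
E
```

```text
time: 12.17
tcp_pos: [0.4475, -0.1535, 0.1393]
tool_rot: [[-0.0, 1.0, -0.002], [1.0, 0.0, 0.0], [0.0, -0.002, -1.0]]
ft_force: [0.8, -0.3, -0.4]
width: 0.0516
grasp_force: 42.2
time: 13.0
tcp_pos: [0.4491, -0.1999, 0.1402]
tool_rot: [[-0.001, 1.0, 0.0], [1.0, 0.001, 0.0], [0.0, 0.0, -1.0]]
ft_force: [0.2, -0.1, -0.7]
width: 0.0519
grasp_force: 42.1
[ 0.4491 -0.1999  0.1402] [-0.1087  0.3093  0.5448  2.0718 -0.2188  0.8149  0.5668]
held (array([ 0.4405, -0.1814]), np.float64(0.042129930326068564))
```

View pics/w6.png

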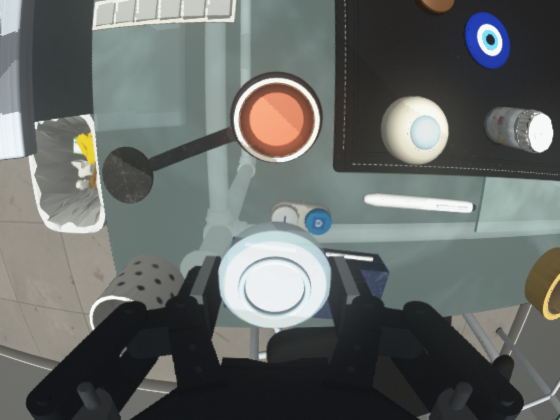

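The stand rim is at (276,118), the front shell at (415,130), and the held vitreous at (275,275).

```bash
cat >> h.py <<'E'
def orange(im,uv,z,n,obs):
    h=cv2.cvtColor(im,cv2.COLOR_BGR2HSV);m=((h[...,0]<18)&(h[...,1]>75)&(h[...,2]>120)).astype(np.uint8)
    cs=[c for c in cv2.findContours(m,cv2.RETR_EXTERNAL,cv2.CHAIN_APPROX_NONE)[0] if len(c)>20 and cv2.pointPolygonTest(c,uv,True)>-3]
    return circ(onplane(n,cv2.convexHull(max(cs,key=len))[:,0],z,obs))
E
python3 - <<'E'
from h import *
o=bot.get_obs();im=cv2.imread('pics/w6.png')
print('stand',orange(im,(276,118),.06,'wrist',o))
t=cv2.imread('pics/top0.png');print('stand top',orange(t,(377,231),.06,'top',None))
for thr in(130,160,180):print('shell',blob(im,(410,130),.019,'wrist',o,'light',thr))
P=np.array([(219,277),(331,277),(275,223),(236,240),(314,240),(275,328)])
print('held',circ(onplane('wrist',P,o['tcp_pos'][2]+.038,o)))
E
```

```text
stand (array([ 0.4513, -0.1347]), np.float64(0.02692906955503852))
stand top (array([ 0.4517, -0.1341]), np.float64(0.026962820635690173))
shell (array([ 0.5859, -0.1392]), np.float64(0.03274207633288292))
shell (array([ 0.5869, -0.139 ]), np.float64(0.03161362916745828))
shell (array([ 0.588 , -0.1386]), np.float64(0.030591752224574942))
held (array([ 0.4505, -0.1984]), np.float64(0.027106359774946517))
```

```bash
python3 - <<'E'
from h import *
o=bot.get_obs()
for n,f,uv in[('wrist','w6',(276,118)),('top','top0',(377,231))]:
    im=cv2.imread(f'pics/{f}.png');print(n,'z.054',orange(im,uv,.054,n,o))
    for t in(180,200,215):
        try:print(n,t,blob(im,uv,.06,n,o,'light',t))
        except Exception as e:print(e)
E
```

```text
wrist z.054 (array([ 0.4513, -0.1351]), np.float64(0.027582596782027173))
wrist 180 (array([ 0.4518, -0.1325]), np.float64(0.03224138469410863))
wrist 200 (array([ 0.4516, -0.1319]), np.float64(0.020304006821899742))
wrist 215 (array([ 0.4516, -0.1319]), np.float64(0.020086331276118977))
top z.054 (array([ 0.4524, -0.1355]), np.float64(0.027153248412241215))
top 180 (array([ 0.4522, -0.1349]), np.float64(0.033409709141739234))
top 200 (array([ 0.4519, -0.1347]), np.float64(0.03302475135351445))
top 215 (array([ 0.4519, -0.1347]), np.float64(0.032855626812857815))
```

```bash
python3 -m jog '{"slide":[[0.5,0.08,0],[0.8,0,0],[0.6,0,0],[0.28,0,0],[0,0,0],[0,0,0.8],[0,0,0.9],[0,0,0.8],[0,0,0.6],[0,0,0]],"turn":[[0,0,0],[0,0,0],[0,0,0],[0,0,0],[0,0,0],[0,0,0],[0,0,0],[0,0,0],[0,0,0],[0,0,0]]}'
python3 -m jog '{"slide":[[0,0,0],[0,0,0.1],[0,0,0.1],[0,0,0.1],[0,0,0],[0,0,0],[0,0,0],[0,0,0],[0,0,0],[0,0,0]],"turn":[[0,0,0],[0,0,0],[0,0,0],[0,0,0],[0,0,0],[0,0,0],[0,0,0],[0,0,0],[0,0,0],[0,0,0]]}'
```

```text
time: 13.88
tcp_pos: [0.4489, -0.1358, 0.0444]
tool_rot: [[0.001, 1.0, -0.006], [1.0, -0.001, -0.0], [-0.0, -0.006, -1.0]]
ft_force: [-0.1, 0.1, -2.2]
width: 0.0518
grasp_force: 42.3
time: 14.72
tcp_pos: [0.4514, -0.1349, 0.0383]
tool_rot: [[0.0, 1.0, 0.0], [1.0, -0.0, 0.0], [0.0, 0.0, -1.0]]
ft_force: [-0.2, -0.2, -0.8]
width: 0.0523
grasp_force: 42.4
```

```bash
python3 -m jog '{"slide":[[0,0,0.06],[0,0,0.06],[0,0,0.06],[0,0,0.04],[0,0,0],[0,0,0],[0,0,0],[0,0,0],[0,0,0],[0,0,0]],"turn":[[0,0,0],[0,0,0],[0,0,0],[0,0,0],[0,0,0],[0,0,0],[0,0,0],[0,0,0],[0,0,0],[0,0,0]]}'
```

```text
time: 15.55
tcp_pos: [0.4512, -0.1347, 0.0317]
tool_rot: [[-0.0, 1.0, -0.0], [1.0, 0.0, 0.001], [0.001, -0.0, -1.0]]
ft_force: [-1.9, 2.0, 5.0]
width: 0.0517
grasp_force: 45.2
```

```bash
python3 -m jog '{"slide":[[0,0,0],[0,0,0],[0,0,0],[0,0,0],[0,0,0],[0,0,-0.7],[0,0,-0.9],[0,0,-1],[0,0,-0.9],[0,0,0]],"turn":[[0,0,0],[0,0,0],[0,0,0],[0,0,0],[0,0,0],[0,0,0],[0,0,0],[0,0,0],[0,0,0],[0,0,0]]}' 0.75
python3 - <<'E'
from h import *
o,im=snap('wrist','w7.png');print(o['tcp_pos']);
cv2.imwrite('pics/c7.png',cv2.resize(im[110:290,180:370],None,fx=3,fy=3,interpolation=cv2.INTER_CUBIC))
E
```

```text
time: 16.38
tcp_pos: [0.4546, -0.136, 0.141]
tool_rot: [[0.001, 1.0, 0.009], [1.0, -0.001, -0.001], [-0.001, 0.009, -1.0]]
ft_force: [1.2, -0.1, 1.0]
width: 0.064
grasp_force: 0.0
[ 0.4546 -0.136   0.141 ]
```

View pics/c7.png

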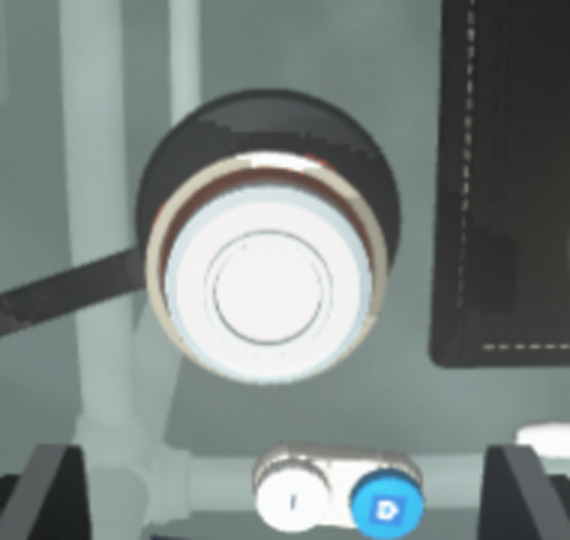

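```bash
python3 - <<'E'
from h import *
o=dict(tcp_pos=np.array([.4546,-.136,.141]),tool_rot=np.array([[.001,1,.009],[1,-.001,-.001],[-.001,.009,-1.]]))
f=lambda L,z:circ(onplane('wrist',np.array(L)/3.+[180,110],z,o))
print('vit band',f([(165,280),(372,280),(268,184),(268,383)],.067))
print('collar',f([(205,288),(332,288),(268,230),(268,348)],.074))
print('rim',f([(147,268),(387,262),(268,151),(165,335),(375,325),(180,185),(350,185)],.060))
E
python3 -m jog '{"slide":[[0,0,0],[0,0,0],[0,0,0],[0,0,0],[0,0,0],[0,0,0],[0,0,0],[0,0,0],[0,0,0],[0,0,0]],"turn":[[0,0,0],[0,0,0],[0,0,0],[0,0,0],[0,0,0],[0,0,0],[0,0,0],[0,0,0],[0,0,0],[0,0,0]]}'
python3 - <<'E'
from h import *
o,im=snap('wrist','w8.png');print(o['tcp_pos'],o['tool_rot'])
for t in (200,215):print(blob(im,(269,205),.067,'wrist',o,'light',t))
h=cv2.cvtColor(im,cv2.COLOR_BGR2GRAY)[150:260,220:320];print(h.shape)
c=cv2.HoughCircles(cv2.resize(h,None,fx=4,fy=4,interpolation=cv2.INTER_CUBIC),cv2.HOUGH_GRADIENT,1,20,param1=60,param2=30,minRadius=50,maxRadius=170);print(None if c is None else c[0][:8]/4+[220,150,0])
E
```

```text
vit band (array([ 0.4527, -0.1343]), np.float64(0.027130400278343198))
collar (array([ 0.4527, -0.1329]), np.float64(0.01588446223821962))
rim (array([ 0.4521, -0.1328]), np.float64(0.032624519493932226))
time: 17.27
tcp_pos: [0.4514, -0.1349, 0.1366]
tool_rot: [[0.0, 1.0, 0.0], [1.0, -0.0, 0.0], [0.0, 0.0, -1.0]]
ft_force: [0.2, -0.2, 0.4]
width: 0.0643
grasp_force: 0.0
[ 0.4514 -0.1349  0.1366] [[ 0.      1.      0.0001]
 [ 1.     -0.      0.    ]
 [ 0.      0.0001 -1.    ]]
(array([ 0.4509, -0.1299]), np.float64(0.030231402330071783))
(array([ 0.4519, -0.1343]), np.float64(0.026273330750655695))
(110, 100)
[[270.875 202.375  38.2  ]
 [275.875 201.875  38.775]
 [272.875 207.375  33.25 ]
 [273.875 216.125  25.15 ]
 [281.625 204.125  26.6  ]
 [264.875 198.875  31.35 ]
 [278.375 210.125  39.325]
 [277.375 195.125  31.825]]
```

The vitreous is centred within about 1.5 mm and the 27.1 mm radius matches the seated height. Next is the lens at (.5862,.2420).

```bash
python3 -m jog '{"slide":[[0.6,0.2,0],[1,0.35,0],[1,0.35,0],[1,0.35,0],[1,0.35,0],[1,0.35,0],[1,0.35,0],[1,0.35,0],[1,0.35,0],[1,0.35,0]],"turn":[[0,0,0],[0,0,0],[0,0,0],[0,0,0],[0,0,0],[0,0,0],[0,0,0],[0,0,0],[0,0,0],[0,0,0]]}' 0.5
python3 -m jog '{"slide":[[1,0.35,0.5],[1,0.35,0.5],[0.76,0.35,0.5],[0.2,0.1,0.5],[0,0,0],[0,0,0],[0,0,0],[0,0,0],[0,0,0],[0,0,0]],"turn":[[0,0,0],[0,0,0],[0,0,0],[0,0,0],[0,0,0],[0,0,0],[0,0,0],[0,0,0],[0,0,0],[0,0,0]]}'
python3 - <<'E'
from h import *
o,im=snap('wrist','w9.png');print(o['tcp_pos'])
for t in (110,150):print(blob(im,(272,210),.0146,'wrist',o,'light',t))
E
```

```text
time: 18.15
tcp_pos: [0.5522, 0.1547, 0.1366]
tool_rot: [[-0.0, 1.0, 0.0], [1.0, 0.0, 0.0], [0.0, 0.0, -1.0]]
ft_force: [0.4, -0.2, 0.2]
width: 0.0428
grasp_force: 0.0
time: 18.98
tcp_pos: [0.5869, 0.2412, 0.0777]
tool_rot: [[0.001, 1.0, 0.001], [1.0, -0.001, 0.001], [0.001, 0.001, -1.0]]
ft_force: [0.2, 0.6, -0.2]
width: 0.0428
grasp_force: 0.0
[0.5869 0.2412 0.0777]
(array([0.586 , 0.2429]), np.float64(0.012704665814039647))
(array([0.586 , 0.2428]), np.float64(0.012371995919926578))
```

```bash
python3 -m jog '{"slide":[[0.04,-0.03,0.5],[0,0,0.7],[0,0,0.7],[0,0,0.5],[0,0,0.3],[0,0,0.2],[0,0,0.13],[0,0,0],[0,0,0],[0,0,0]],"turn":[[0,0,0],[0,0,0],[0,0,0],[0,0,0],[0,0,0],[0,0,0],[0,0,0],[0,0,0],[0,0,0],[0,0,0]]}'
python3 -m jog '{"slide":[[0,0,0],[0,0,0],[0,0,0],[0,0,0],[0,0,0],[0,0,0],[0,0,0],[0,0,0],[0,0,0],[0,0,0]],"turn":[[0,0,0],[0,0,0],[0,0,0],[0,0,0],[0,0,0],[0,0,0],[0,0,0],[0,0,0],[0,0,0],[0,0,0]]}' 0.2 25
```

```text
time: 19.87
tcp_pos: [0.5862, 0.2433, -0.0134]
tool_rot: [[0.0, 1.0, 0.002], [1.0, -0.0, 0.001], [0.001, 0.002, -1.0]]
ft_force: [0.1, -0.4, -0.0]
width: 0.0428
grasp_force: 0.0
time: 20.7
tcp_pos: [0.586, 0.2433, -0.0135]
tool_rot: [[0.0, 1.0, 0.001], [1.0, -0.0, 0.001], [0.001, 0.001, -1.0]]
ft_force: [-1.0, -0.6, 7.0]
width: 0.0214
grasp_force: 24.6
```

```bash
python3 -m jog '{"slide":[[0,0,-0.15],[0,0,-0.3],[0,0,-0.6],[0,0,-0.8],[0,0,-0.9],[0,0,-0.9],[0,0,-0.8],[0,0,-0.5],[0,0,0],[0,0,0]],"turn":[[0,0,0],[0,0,0],[0,0,0],[0,0,0],[0,0,0],[0,0,0],[0,0,0],[0,0,0],[0,0,0],[0,0,0]]}'
python3 - <<'E'
from h import *
o,im=snap('wrist','w10.png');o2,s=snap('scene','s10.png');print(o['width'],o['tcp_pos'],o['ft_force'])
c=lambda i,u,v,w:cv2.resize(i[v-w:v+w,u-w:u+w],(390,390),interpolation=cv2.INTER_CUBIC)
cv2.imwrite('pics/c10.png',np.hstack([c(im,272,260,70),c(s,190,180,50)]))
E
```

```text
time: 21.53
tcp_pos: [0.5858, 0.2433, 0.1353]
tool_rot: [[-0.0, 1.0, 0.002], [1.0, 0.0, 0.001], [0.001, 0.002, -1.0]]
ft_force: [-0.5, -0.2, 0.0]
width: 0.0213
grasp_force: 24.5
0.021277304241255363 [0.5858 0.2433 0.1353] [-0.5463 -0.2215  0.0427]
```

View pics/c10.png

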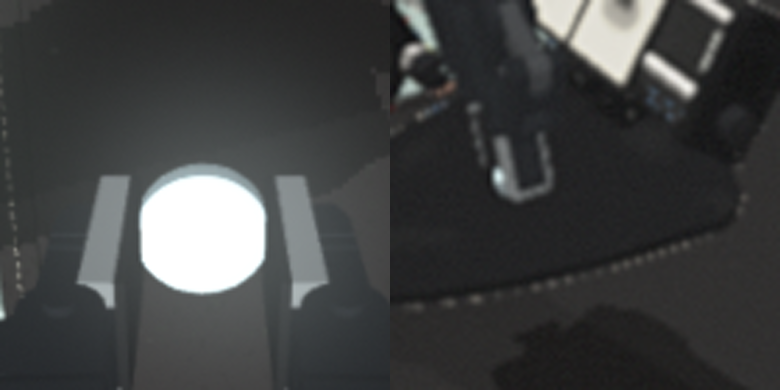

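The lens is held, at (203,230) in the crop, between the pads. I'll take it past the stand and measure the seated vitreous.

```bash
python3 -m jog '{"slide":[[-0.8,-0.25,0],[-1,-0.3,0],[-1,-0.3,0],[-1,-0.3,0],[-1,-0.3,0],[-1,-0.3,0],[-1,-0.3,0],[-1,-0.3,0],[-1,-0.3,0],[-1,-0.3,0]],"turn":[[0,0,0],[0,0,0],[0,0,0],[0,0,0],[0,0,0],[0,0,0],[0,0,0],[0,0,0],[0,0,0],[0,0,0]]}'
python3 -m jog '{"slide":[[-1,-0.3,0],[-1,-0.3,0],[-1,-0.3,0],[-1,-0.3,0],[-0.7,-0.3,0],[-0.28,0,0],[0,0,0],[0,0,0],[0,0,0],[0,0,0]],"turn":[[0,0,0],[0,0,0],[0,0,0],[0,0,0],[0,0,0],[0,0,0],[0,0,0],[0,0,0],[0,0,0],[0,0,0]]}'
python3 - <<'E'
from h import *
o,im=snap('wrist','w11.png');print(o['tcp_pos'],o['tool_rot'],o['width'])
o0=dict(tcp_pos=np.array([.5858,.2433,.1353]),tool_rot=o['tool_rot'])
i0=cv2.imread('pics/w10.png');print('lens in w10',blob(i0,(272,270),.1353+.0195+.0086,'wrist',o0,'light',120))
a=cv2.resize(im[70:170,220:330],None,fx=3.5,fy=3.5,interpolation=cv2.INTER_CUBIC)
b=cv2.resize(im[220:320,220:330],None,fx=3.5,fy=3.5,interpolation=cv2.INTER_CUBIC)
cv2.imwrite('pics/c11.png',np.hstack([a,b]))
E
```

```text
time: 22.47
tcp_pos: [0.4953, -0.0523, 0.133]
tool_rot: [[-0.0, 1.0, -0.002], [1.0, 0.0, -0.0], [-0.0, -0.002, -1.0]]
ft_force: [1.2, 0.2, -0.3]
width: 0.0213
grasp_force: 24.5
time: 23.3
tcp_pos: [0.4524, -0.1986, 0.1338]
tool_rot: [[-0.003, 1.0, -0.001], [1.0, 0.003, 0.001], [0.001, -0.001, -1.0]]
ft_force: [0.4, 0.2, -0.6]
width: 0.0214
grasp_force: 24.5
[ 0.4524 -0.1986  0.1338] [[-0.0027  1.     -0.0006]
 [ 1.      0.0027  0.0006]
 [ 0.0006 -0.0006 -1.    ]] 0.021415789461396086
lens in w10 (array([0.5868, 0.2436]), np.float64(0.012836601905456385))
```

View pics/c11.png

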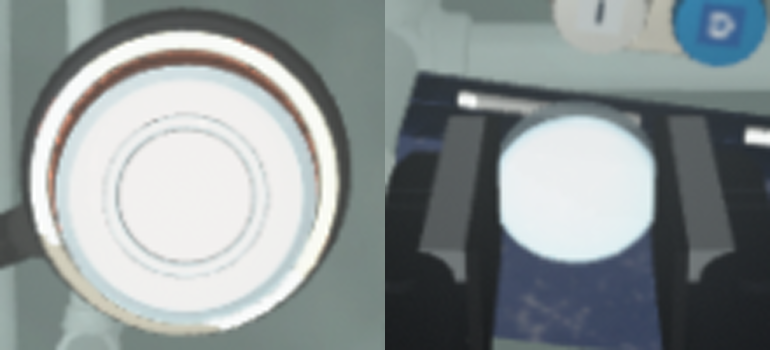

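```bash
python3 - <<'E'
from h import *
o=bot.get_obs()
f=lambda L,z:circ(onplane('wrist',np.array(L)/3.5+[220,70],z,o))
print('pit',f([(117,195),(253,195),(185,127),(185,263)],.074))
print('collar',f([(102,195),(269,195),(185,112),(185,278)],.074))
print('rim',f([(29,175),(339,175),(183,30)],.06))
g=lambda L,z:circ(onplane('wrist',(np.array(L)-[385,0])/3.5+[220,220],z,o))
z=o['tcp_pos'][2]
print('lens',g([(499,180),(655,180),(577,102),(577,262)],z+.0195+.0086))
print('tcp',o['tcp_pos'],o['q'][6])
E
```

```text
pit (array([ 0.4525, -0.1343]), np.float64(0.013554970826545505))
collar (array([ 0.4526, -0.1343]), np.float64(0.01660428983607955))
rim (array([ 0.4522, -0.133 ]), np.float64(0.032755435672056445))
lens (array([ 0.4539, -0.1985]), np.float64(0.012005213051361005))
tcp [ 0.4524 -0.1988  0.1339] 0.5739894385627164
```

```bash
python3 -m jog '{"slide":[[0.5,-0.04,0],[0.8,0,0],[0.6,0,0],[0.24,0,0],[0,0,0.5],[0,0,0.8],[0,0,0.7],[0,0,0.4],[0,0,0],[0,0,0]],"turn":[[0,0,0],[0,0,0],[0,0,0],[0,0,0],[0,0,0],[0,0,0],[0,0,0],[0,0,0],[0,0,0],[0,0,0]]}'
python3 -m jog '{"slide":[[0,0,0],[0,0,0],[0,0,0],[0,0,0],[0,0,0],[0,0,0],[0,0,0],[0,0,0],[0,0,0],[0,0,0]],"turn":[[0,0,0],[0,0,0],[0,0,0],[0,0,0],[0,0,0],[0,0,0],[0,0,0],[0,0,0],[0,0,0],[0,0,0]]}'
```

```text
time: 24.18
tcp_pos: [0.4506, -0.1363, 0.062]
tool_rot: [[-0.0, 1.0, -0.001], [1.0, 0.0, -0.0], [-0.0, -0.001, -1.0]]
ft_force: [-0.3, -0.4, -0.1]
width: 0.0214
grasp_force: 24.6
time: 25.02
tcp_pos: [0.4508, -0.1361, 0.0622]
tool_rot: [[0.0, 1.0, 0.0], [1.0, -0.0, 0.0], [0.0, 0.0, -1.0]]
ft_force: [0.6, -0.9, -0.5]
width: 0.0215
grasp_force: 24.6
```

```bash
python3 -m jog '{"slide":[[0.05,0.01,0],[0,0,0],[0,0,0.08],[0,0,0.08],[0,0,0.08],[0,0,0.08],[0,0,0],[0,0,0],[0,0,0],[0,0,0]],"turn":[[0,0,0],[0,0,0],[0,0,0],[0,0,0],[0,0,0],[0,0,0],[0,0,0],[0,0,0],[0,0,0],[0,0,0]]}'
```

```text
time: 25.85
tcp_pos: [0.4512, -0.1347, 0.0527]
tool_rot: [[0.0, 1.0, 0.0], [1.0, -0.0, -0.0], [-0.0, 0.0, -1.0]]
ft_force: [-0.2, 0.4, -1.0]
width: 0.0214
grasp_force: 24.6
```

```bash
python3 -m jog '{"slide":[[0,0,0.05],[0,0,0],[0,0,0],[0,0,0],[0,0,0],[0,0,0],[0,0,0],[0,0,0],[0,0,0],[0,0,0]],"turn":[[0,0,0],[0,0,0],[0,0,0],[0,0,0],[0,0,0],[0,0,0],[0,0,0],[0,0,0],[0,0,0],[0,0,0]]}'
python3 -m jog '{"slide":[[0,0,0],[0,0,0],[0,0,0],[0,0,0],[0,0,0],[0,0,-0.5],[0,0,-0.8],[0,0,-0.8],[0,0,-0.6],[0,0,0]],"turn":[[0,0,0],[0,0,0],[0,0,0],[0,0,0],[0,0,0],[0,0,0],[0,0,0],[0,0,0],[0,0,0],[0,0,0]]}' 0.5
python3 -m jog '{"slide":[[0,0,0],[0,0,0],[0,0,0],[0,0,0],[0,0,0],[0,0,0],[0,0,0],[0,0,0],[0,0,0],[0,0,0]],"turn":[[0,0,0],[0,0,0],[0,0,0],[0,0,0],[0,0,0],[0,0,0],[0,0,0],[0,0,0],[0,0,0],[0,0,0]]}' 0.7
python3 - <<'E'
from h import *
o,im=snap('wrist','w12.png');o2,s=snap('scene','s12.png');print(o['tcp_pos'])
c=lambda i,u,v,w:cv2.resize(i[v-w:v+w,u-w:u+w],(390,390),interpolation=cv2.INTER_CUBIC)
cv2.imwrite('pics/c12.png',np.hstack([c(im,272,200,50),c(s,358,185,35)]))
E
```

```text
time: 26.68
tcp_pos: [0.4515, -0.1347, 0.0513]
tool_rot: [[0.0, 1.0, 0.001], [1.0, -0.0, -0.0], [-0.0, 0.001, -1.0]]
ft_force: [-0.8, -0.3, 4.6]
width: 0.0216
grasp_force: 25.2
time: 27.52
tcp_pos: [0.4533, -0.1353, 0.1351]
tool_rot: [[0.0, 1.0, 0.006], [1.0, -0.0, -0.0], [-0.0, 0.006, -1.0]]
ft_force: [0.3, -0.2, 0.3]
width: 0.0427
grasp_force: 0.0
time: 28.35
tcp_pos: [0.4511, -0.1347, 0.1321]
tool_rot: [[0.0, 1.0, 0.0], [1.0, -0.0, -0.0], [-0.0, 0.0, -1.0]]
ft_force: [-0.7, 0.4, -0.0]
width: 0.0599
grasp_force: 0.0
[ 0.4511 -0.1347  0.1321]
```

View pics/c12.png

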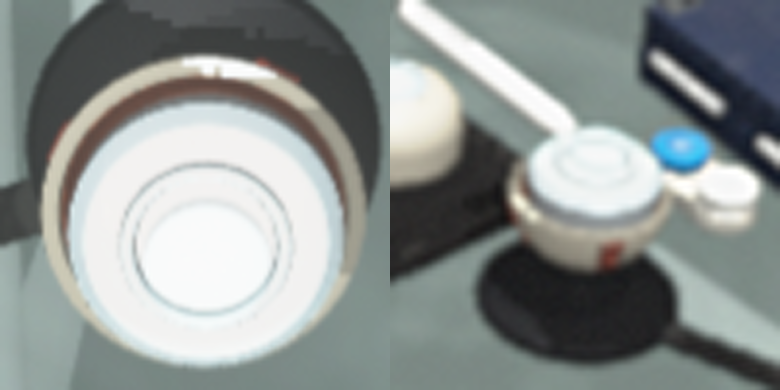

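```bash
python3 - <<'E'
from h import *
o=bot.get_obs()
f=lambda L,z:circ(onplane('wrist',np.array(L)/3.9+[222,150],z,o))
print('lens',f([(134,255),(279,255),(207,200),(207,316)],.079))
print('lens upper arc/bottom',f([(134,250),(279,250),(207,316),(155,297),(258,297)],.079))
print('collar',f([(118,242),(295,242),(207,162),(207,328)],.074))
print(o['q'])
E
```

```text
lens (array([ 0.4527, -0.1342]), np.float64(0.012441946306528149))
lens upper arc/bottom (array([ 0.4528, -0.1324]), np.float64(0.013391936719891147))
collar (array([ 0.4528, -0.1337]), np.float64(0.016633266746782324))
[-0.2375  0.2855  0.5328  2.124  -0.2049  0.7804  0.4239]
```

The lens sits in the pit, with its centre within about 1 mm of the pit's. Next is the iris.

```bash
python3 -m jog '{"slide":[[0.5,0.6,0],[0.8,0.9,0],[0.8,0.9,0],[0.8,0.9,0],[0.8,0.9,0],[0.6,0.7,0.3],[0.25,0.28,0.4],[0,0,0.4],[0,0,0],[0,0,0]],"turn":[[0,0,0],[0,0,0],[0,0,0],[0,0,0],[0,0,0],[0,0,0],[0,0,0],[0,0,0],[0,0,0],[0,0,0]]}' 0.7
python3 - <<'E'
from h import *
o,im=snap('wrist','w13.png');print(o['tcp_pos'])
h=cv2.cvtColor(im,cv2.COLOR_BGR2HSV);print(h[205,255:300:6].tolist())
print(blob(im,(262,205),.0165,'wrist',o,'b'))
E
```

```text
time: 29.28
tcp_pos: [0.6047, 0.0003, 0.0982]
tool_rot: [[0.002, 1.0, -0.003], [1.0, -0.002, -0.001], [-0.001, -0.003, -1.0]]
ft_force: [0.0, -1.6, 1.1]
width: 0.0599
grasp_force: 0.0
[0.6047 0.0003 0.0982]
[[13, 126, 91], [13, 127, 92], [12, 100, 64], [0, 20, 38], [0, 20, 39], [13, 119, 92], [12, 114, 92], [13, 106, 91]]
(array([0.6052, 0.0031]), np.float64(0.022142729139274377))
```

```bash
python3 - <<'E'
from h import *
o=bot.get_obs();im=cv2.imread('pics/w13.png')
h=cv2.cvtColor(im,cv2.COLOR_BGR2HSV);m=((h[...,1]<70)|(h[...,2]<55)).astype(np.uint8)
for c in cv2.findContours(m,cv2.RETR_CCOMP,cv2.CHAIN_APPROX_NONE)[0]:
    x,y,w,hh=cv2.boundingRect(c)
    if 6<w<40 and abs(x+w/2-275)<25 and abs(y+hh/2-205)<40: print((x,y,w,hh),circ(onplane('wrist',c[:,0],.020,o)))
print(o['tcp_pos'])
E
```

```text
(267, 197, 14, 13) (array([0.606 , 0.0022]), np.float64(0.005111508514164422))
[0.6054 0.0001 0.0991]
```

```bash
python3 -m jog '{"slide":[[0.07,-0.02,0.5],[0,0,0.8],[0,0,0.8],[0,0,0.8],[0,0,0.5],[0,0,0.3],[0,0,0.14],[0,0,0],[0,0,0],[0,0,0]],"turn":[[0,0,0],[0,0,0],[0,0,0],[0,0,0],[0,0,0],[0,0,0],[0,0,0],[0,0,0],[0,0,0],[0,0,0]]}'
python3 -m jog '{"slide":[[0,0,0],[0,0,0],[0,0,0],[0,0,0],[0,0,0],[0,0,0],[0,0,0],[0,0,0],[0,0,0],[0,0,0]],"turn":[[0,0,0],[0,0,0],[0,0,0],[0,0,0],[0,0,0],[0,0,0],[0,0,0],[0,0,0],[0,0,0],[0,0,0]]}' 0.42 25
```

```text
time: 30.17
tcp_pos: [0.6069, 0.0038, -0.0148]
tool_rot: [[0.0, 1.0, 0.002], [1.0, -0.0, 0.0], [0.0, 0.002, -1.0]]
ft_force: [0.2, 0.7, 0.1]
width: 0.0598
grasp_force: 0.0
time: 31.0
tcp_pos: [0.6066, 0.0041, -0.0149]
tool_rot: [[-0.0, 1.0, 0.001], [1.0, 0.0, 0.0], [0.0, 0.001, -1.0]]
ft_force: [-0.8, 0.4, 6.2]
width: 0.0411
grasp_force: 24.9
```

```bash
python3 -m jog '{"slide":[[0,0,-0.2],[0,0,-0.5],[0,0,-0.9],[0,0,-1],[0,0,-1],[-0.5,-0.4,-0.9],[-0.9,-0.7,-0.5],[-1,-0.8,0],[-1,-0.8,0],[-1,-0.8,0]],"turn":[[0,0,0],[0,0,0],[0,0,0],[0,0,0],[0,0,0],[0,0,0],[0,0,0],[0,0,0],[0,0,0],[0,0,0]]}'
python3 -m jog '{"slide":[[-1,-0.8,0],[-0.9,-0.6,0],[-0.5,-0.3,0],[0,0,0],[0,0,0],[0,0,0],[0,0,0],[0,0,0],[0,0,0],[0,0,0]],"turn":[[0,0,0],[0,0,0],[0,0,0],[0,0,0],[0,0,0],[0,0,0],[0,0,0],[0,0,0],[0,0,0],[0,0,0]]}'
python3 - <<'E'
from h import *
o,im=snap('wrist','w14.png');print(o['tcp_pos'],o['tool_rot'],o['width'])
a=cv2.resize(im[70:170,220:330],None,fx=3.5,fy=3.5,interpolation=cv2.INTER_CUBIC)
b=cv2.resize(im[210:310,220:330],None,fx=3.5,fy=3.5,interpolation=cv2.INTER_CUBIC)
cv2.imwrite('pics/c14.png',np.hstack([a,b]))
E
```

```text
time: 31.83
tcp_pos: [0.5, -0.1291, 0.1355]
tool_rot: [[-0.0, 1.0, 0.002], [1.0, 0.0, 0.0], [0.0, 0.002, -1.0]]
ft_force: [1.4, -0.5, -0.6]
width: 0.0412
grasp_force: 25.5
time: 32.67
tcp_pos: [0.4502, -0.1994, 0.1338]
tool_rot: [[-0.001, 1.0, -0.0], [1.0, 0.001, 0.0], [0.0, -0.0, -1.0]]
ft_force: [-0.4, -1.1, 0.0]
width: 0.041
grasp_force: 25.5
[ 0.4502 -0.1994  0.1338] [[-0.0013  1.     -0.0002]
 [ 1.      0.0013  0.    ]
 [ 0.     -0.0002 -1.    ]] 0.04098261389744481
```

View pics/c14.png

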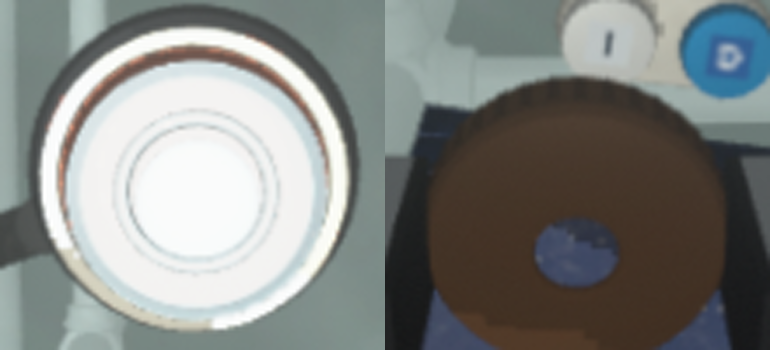

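```bash
python3 - <<'E'
from h import *
o=bot.get_obs();z=o['tcp_pos'][2]
f=lambda L,z:circ(onplane('wrist',np.array(L)/3.5+[220,70],z,o))
print('collar',f([(112,190),(279,190),(196,108),(196,273)],.074),'lens',f([(128,192),(267,192),(197,260),(197,128)],.079))
g=lambda L,z:circ(onplane('wrist',(np.array(L)-[385,0])/3.5+[220,210],z,o))
h=g([(535,252),(620,252),(577,217),(577,287)],z+.035)
print('hole',h,'offset',h[0]-o['tcp_pos'][:2],'outline',g([(429,210),(726,210)]*2+[(577,112)],z+.0315),o['tcp_pos'])
E
```

```text
collar (array([ 0.4524, -0.1343]), np.float64(0.016533917542172975)) lens (array([ 0.4527, -0.1346]), np.float64(0.013200155346795243))
hole (array([ 0.4516, -0.2004]), np.float64(0.005661371653631091)) offset [ 0.0015 -0.0008] outline (array([ 0.4516, -0.2022]), np.float64(0.02126273766403253)) [ 0.4501 -0.1996  0.1338]
```

```bash
python3 -m jog '{"slide":[[0.5,0.03,0],[0.8,0,0],[0.6,0,0],[0.34,0,0],[0,0,0.5],[0,0,0.8],[0,0,0.7],[0,0,0.3],[0,0,0],[0,0,0]],"turn":[[0,0,0],[0,0,0],[0,0,0],[0,0,0],[0,0,0],[0,0,0],[0,0,0],[0,0,0],[0,0,0],[0,0,0]]}'
python3 -m jog '{"slide":[[0,0,0],[0,0,0],[0,0,0],[0,0,0],[0,0,0],[0,0,0],[0,0,0],[0,0,0],[0,0,0],[0,0,0]],"turn":[[0,0,0],[0,0,0],[0,0,0],[0,0,0],[0,0,0],[0,0,0],[0,0,0],[0,0,0],[0,0,0],[0,0,0]]}'
```

```text
time: 33.55
tcp_pos: [0.4507, -0.1331, 0.0649]
tool_rot: [[0.0, 1.0, -0.001], [1.0, -0.0, -0.0], [-0.0, -0.001, -1.0]]
ft_force: [0.2, 0.3, -0.3]
width: 0.0409
grasp_force: 25.5
time: 34.38
tcp_pos: [0.4507, -0.1329, 0.0649]
tool_rot: [[0.0, 1.0, -0.0], [1.0, -0.0, -0.0], [-0.0, -0.0, -1.0]]
ft_force: [-0.7, -0.8, -0.2]
width: 0.0412
grasp_force: 25.5
```

```bash
python3 -m jog '{"slide":[[0,0.01,0.1],[0,0,0.1],[0,0,0.1],[0,0,0.08],[0,0,0],[0,0,0],[0,0,0],[0,0,0],[0,0,0],[0,0,0]],"turn":[[0,0,0],[0,0,0],[0,0,0],[0,0,0],[0,0,0],[0,0,0],[0,0,0],[0,0,0],[0,0,0],[0,0,0]]}'
python3 -m jog '{"slide":[[0,0,0.04],[0,0,0.04],[0,0,0.03],[0,0,0],[0,0,0],[0,0,0],[0,0,0],[0,0,0],[0,0,0],[0,0,0]],"turn":[[0,0,0],[0,0,0],[0,0,0],[0,0,0],[0,0,0],[0,0,0],[0,0,0],[0,0,0],[0,0,0],[0,0,0]]}'
```

```text
time: 35.22
tcp_pos: [0.4512, -0.1329, 0.0536]
tool_rot: [[0.0, 1.0, 0.0], [1.0, -0.0, 0.0], [0.0, 0.0, -1.0]]
ft_force: [-0.3, 0.3, 0.5]
width: 0.0408
grasp_force: 25.5
time: 36.05
tcp_pos: [0.4511, -0.1329, 0.0502]
tool_rot: [[0.0, 1.0, 0.0], [1.0, -0.0, 0.0], [0.0, 0.0, -1.0]]
ft_force: [0.1, -0.4, -0.1]
width: 0.0411
grasp_force: 25.5
```

```bash
python3 -m jog '{"slide":[[0,0,0.03],[0,0,0],[0,0,0],[0,0,0],[0,0,0],[0,0,0],[0,0,0],[0,0,0],[0,0,0],[0,0,0]],"turn":[[0,0,0],[0,0,0],[0,0,0],[0,0,0],[0,0,0],[0,0,0],[0,0,0],[0,0,0],[0,0,0],[0,0,0]]}'
python3 -m jog '{"slide":[[0,0,0],[0,0,0],[0,0,0],[0,0,0],[0,0,0],[0,0,-0.5],[0,0,-0.8],[0,0,-0.8],[0,0,-0.6],[0,0,0]],"turn":[[0,0,0],[0,0,0],[0,0,0],[0,0,0],[0,0,0],[0,0,0],[0,0,0],[0,0,0],[0,0,0],[0,0,0]]}' 0.7
python3 -m jog '{"slide":[[-0.5,0,0],[-0.8,0,0],[-0.6,0,0],[-0.2,0,0],[0,0,0],[0,0,0],[0,0,0],[0,0,0],[0,0,0],[0,0,0]],"turn":[[0,0,0],[0,0,0],[0,0,0],[0,0,0],[0,0,0],[0,0,0],[0,0,0],[0,0,0],[0,0,0],[0,0,0]]}' 1
python3 - <<'E'
from h import *
o,im=snap('wrist','w15.png');o2,s=snap('scene','s15.png');print(o['tcp_pos'])
c=lambda i,u,v,w:cv2.resize(i[v-w:v+w,u-w:u+w],(390,390),interpolation=cv2.INTER_CUBIC)
cv2.imwrite('pics/c15.png',np.hstack([c(im,274,120,50),c(s,358,185,35)]))
for t in(130,160):print('shell',blob(im,(410,130),.019,'wrist',o,'light',t))
E
```

```text
time: 36.88
tcp_pos: [0.4512, -0.1329, 0.0498]
tool_rot: [[0.0, 1.0, 0.0], [1.0, -0.0, 0.0], [0.0, 0.0, -1.0]]
ft_force: [-1.5, -0.3, 7.1]
width: 0.0408
grasp_force: 26.1
time: 37.72
tcp_pos: [0.4534, -0.1335, 0.1334]
tool_rot: [[0.0, 1.0, 0.006], [1.0, -0.0, -0.0], [-0.0, 0.006, -1.0]]
ft_force: [0.8, -1.0, 0.1]
width: 0.0598
grasp_force: 0.0
time: 38.55
tcp_pos: [0.4512, -0.1951, 0.1303]
tool_rot: [[-0.001, 1.0, 0.0], [1.0, 0.001, 0.0], [0.0, 0.0, -1.0]]
ft_force: [0.2, 0.3, 0.1]
width: 0.0854
grasp_force: 0.0
[ 0.4512 -0.1951  0.1303]
shell (array([ 0.5848, -0.1387]), np.float64(0.03365791040102342))
shell (array([ 0.5863, -0.1391]), np.float64(0.032468133733669045))
```

View pics/c15.png

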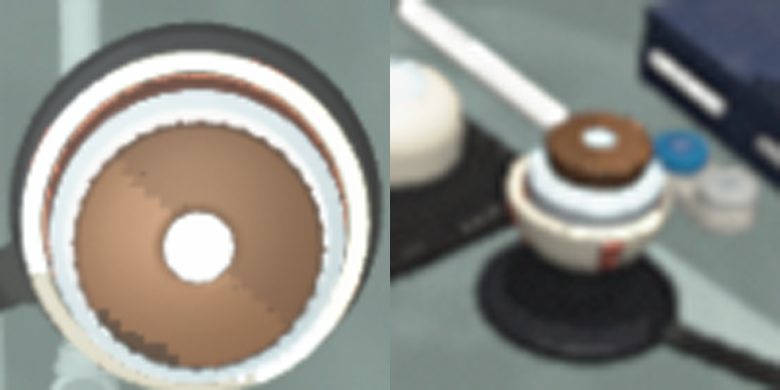

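The iris sits level over the lens, with its pupil at (198,247) in the crop. Last is the front shell.

```bash
python3 -m jog '{"slide":[[0.2,0.5,0],[0.4,0.9,0],[0.4,0.9,0],[0.4,0.9,0],[0.35,0.85,0.3],[0.12,0.4,0.4],[0,0,0.3],[0,0,0],[0,0,0],[0,0,0]],"turn":[[0,0,0],[0,0,0],[0,0,0],[0,0,0],[0,0,0],[0,0,0],[0,0,0],[0,0,0],[0,0,0],[0,0,0]]}' 1
python3 - <<'E'
from h import *
p=dict(tcp_pos=np.array([.4512,-.1951,.1303]),tool_rot=np.array([[0,1.,0],[1,0,0],[0,0,-1]]))
print('iris hole',onplane('wrist',np.array([198,247])/3.9+[224,70],.085,p))
o,im=snap('wrist','w16.png');print(o['tcp_pos'])
for t in(90,110,130,160):
  for z in(.019,):print(t,blob(im,(272,200),z,'wrist',o,'light',t))
h=cv2.cvtColor(im,cv2.COLOR_BGR2HSV)[...,2];print(h[205,200:350:6])
E
```

```text
time: 39.48
tcp_pos: [0.5836, -0.1408, 0.1007]
tool_rot: [[0.002, 1.0, -0.0], [1.0, -0.002, -0.0], [-0.0, -0.0, -1.0]]
ft_force: [0.4, -0.2, -0.3]
width: 0.0853
grasp_force: 0.0
iris hole [[ 0.4528 -0.1346  0.085 ]]
[ 0.5836 -0.1408  0.1007]
90 (array([ 0.584 , -0.1394]), np.float64(0.03398465739515333))
110 (array([ 0.5839, -0.139 ]), np.float64(0.03348646569088704))
130 (array([ 0.5838, -0.1389]), np.float64(0.033330800730711055))
160 (array([ 0.5834, -0.1396]), np.float64(0.03227821359460186))
[ 55  55  56  60  62  66 168 188 194 250 254 254 254 254 254 250 196 190
 177  77  64  60  55  53  51]
```

```bash
python3 -m jog '{"slide":[[0.03,-0.03,0.5],[0,0,0.8],[0,0,0.8],[0,0,0.6],[0,0,0.4],[0,0,0.3],[0,0,0.2],[0,0,0],[0,0,0],[0,0,0]],"turn":[[0,0,0],[0,0,0],[0,0,0],[0,0,0],[0,0,0],[0,0,0],[0,0,0],[0,0,0],[0,0,0],[0,0,0]]}'
python3 -m jog '{"slide":[[0,0,0.1],[0,0,0.1],[0,0,0.1],[0,0,0.08],[0,0,0],[0,0,0],[0,0,0],[0,0,0],[0,0,0],[0,0,0]],"turn":[[0,0,0],[0,0,0],[0,0,0],[0,0,0],[0,0,0],[0,0,0],[0,0,0],[0,0,0],[0,0,0],[0,0,0]]}'
```

```text
time: 40.37
tcp_pos: [0.5844, -0.1391, -0.0067]
tool_rot: [[0.0, 1.0, 0.002], [1.0, -0.0, -0.0], [-0.0, 0.002, -1.0]]
ft_force: [0.3, 0.7, -0.3]
width: 0.0855
grasp_force: 0.0
time: 41.2
tcp_pos: [0.5838, -0.1389, -0.019]
tool_rot: [[0.0, 1.0, 0.0], [1.0, -0.0, -0.0], [-0.0, 0.0, -1.0]]
ft_force: [0.1, 0.1, 0.7]
width: 0.0854
grasp_force: 0.0
```

```bash
python3 -m jog '{"slide":[[0,0,0.05],[0,0,0],[0,0,0],[0,0,0],[0,0,0],[0,0,0],[0,0,0],[0,0,0],[0,0,0],[0,0,0]],"turn":[[0,0,0],[0,0,0],[0,0,0],[0,0,0],[0,0,0],[0,0,0],[0,0,0],[0,0,0],[0,0,0],[0,0,0]]}' 0.68 25
python3 -m jog '{"slide":[[0,0,-0.15],[0,0,-0.3],[0,0,-0.7],[0,0,-1],[0,0,-1],[0,0,-1],[0,0,-0.8],[0,0,-0.4],[0,0,0],[0,0,0]],"turn":[[0,0,0],[0,0,0],[0,0,0],[0,0,0],[0,0,0],[0,0,0],[0,0,0],[0,0,0],[0,0,0],[0,0,0]]}' 0.68 35
```

```text
time: 42.03
tcp_pos: [0.5836, -0.1388, -0.0203]
tool_rot: [[0.0, 1.0, -0.0], [1.0, -0.0, 0.0], [0.0, -0.0, -1.0]]
ft_force: [-2.9, 0.8, 5.0]
width: 0.0631
grasp_force: 27.2
time: 42.87
tcp_pos: [0.5836, -0.1386, 0.1398]
tool_rot: [[-0.0, 1.0, 0.001], [1.0, 0.0, 0.0], [0.0, 0.001, -1.0]]
ft_force: [0.5, 0.7, -1.5]
width: 0.0628
grasp_force: 38.5
```

```bash
python3 -m jog '{"slide":[[-0.2,-0.5,0],[-0.4,-0.9,0],[-0.4,-0.9,0],[-0.4,-0.9,0],[-0.4,-0.8,0],[-0.25,-0.42,0],[0,0,0],[0,0,0],[0,0,0],[0,0,0]],"turn":[[0,0,0],[0,0,0],[0,0,0],[0,0,0],[0,0,0],[0,0,0],[0,0,0],[0,0,0],[0,0,0],[0,0,0]]}'
python3 - <<'E'
from h import *
o,im=snap('wrist','w17.png');print(o['tcp_pos'],o['tool_rot'],o['width'])
a=cv2.resize(im[70:180,220:330],(390,390),interpolation=cv2.INTER_CUBIC)
b=cv2.resize(im[200:340,200:340],(390,390),interpolation=cv2.INTER_CUBIC)
cv2.imwrite('pics/c17.png',np.hstack([a,b]))
E
```

```text
time: 43.7
tcp_pos: [0.4523, -0.1996, 0.1395]
tool_rot: [[-0.002, 1.0, -0.0], [1.0, 0.002, -0.0], [-0.0, -0.0, -1.0]]
ft_force: [-0.8, -0.2, -0.5]
width: 0.0625
grasp_force: 38.5
[ 0.4523 -0.1996  0.1395] [[-0.0019  1.     -0.0001]
 [ 1.      0.0019 -0.0002]
 [-0.0002 -0.0001 -1.    ]] 0.062485350748069546
```

View pics/c17.png

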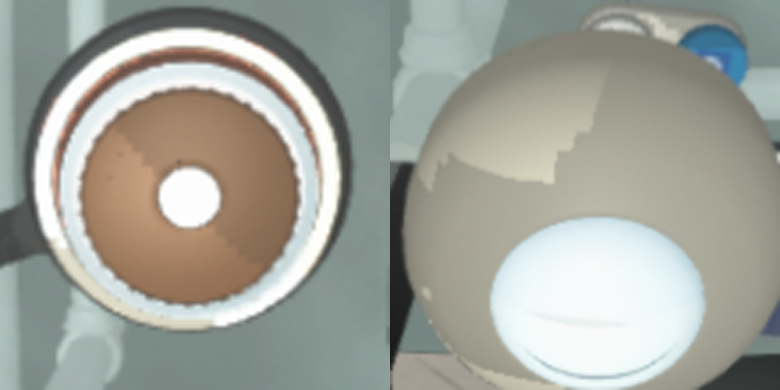

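```bash
python3 - <<'E'
from h import *
o=bot.get_obs();t=o['tcp_pos']
s=140/390
p=onplane('wrist',np.array([[210*s+200,30*s+200]]),t[2]+.0263,o)[0];print('rim +y edge',p,'centre off y',p[1]-.0325-t[1])
L=onplane('wrist',np.array([[13*s+200,240*s+200],[391*s+200,240*s+200]]),t[2]+.0393,o);print('sides',L-t)
print('cornea offs',onplane('wrist',np.array([[208*s+200,303*s+200]]),t[2]+.0263+.035,o)-t)
f=lambda L,z:circ(onplane('wrist',np.array(L)*110/390+[220,70],z,o))
print('rim',f([(33,175),(344,175),(188,27),(75,85),(305,85)],.06),'hole',f([(157,197),(221,197),(189,166),(189,228)],.085),'foot',f([(26,160),(352,160),(189,7)],.011))
E
```

```text
rim +y edge [ 0.4538 -0.1677  0.1659] centre off y -0.0005568529925127907
sides [[-0.0314 -0.001   0.0393]
 [ 0.032  -0.0009  0.0393]]
cornea offs [[0.0013 0.0029 0.0613]]
rim (array([ 0.4525, -0.1337]), np.float64(0.032951172824299345)) hole (array([ 0.4526, -0.1347]), np.float64(0.006045332116406497)) foot (array([ 0.4524, -0.1326]), np.float64(0.04163302168215478))
```

```bash
python3 -m jog '{"slide":[[0.5,-0.04,0],[0.8,0,0],[0.6,0,0],[0.3,0,0],[0,0,0],[0,0,0.5],[0,0,0.8],[0,0,0.7],[0,0,0.3],[0,0,0]],"turn":[[0,0,0],[0,0,0],[0,0,0],[0,0,0],[0,0,0],[0,0,0],[0,0,0],[0,0,0],[0,0,0],[0,0,0]]}'
python3 -m jog '{"slide":[[0,0,0],[0,0,0],[0,0,0],[0,0,0],[0,0,0],[0,0,0],[0,0,0],[0,0,0],[0,0,0],[0,0,0]],"turn":[[0,0,0],[0,0,0],[0,0,0],[0,0,0],[0,0,0],[0,0,0],[0,0,0],[0,0,0],[0,0,0],[0,0,0]]}'
```

```text
time: 44.58
tcp_pos: [0.4485, -0.135, 0.0692]
tool_rot: [[0.001, 1.0, -0.004], [1.0, -0.001, -0.0], [-0.0, -0.004, -1.0]]
ft_force: [0.3, -0.0, -0.2]
width: 0.0626
grasp_force: 38.6
time: 45.42
tcp_pos: [0.4499, -0.1343, 0.0709]
tool_rot: [[0.0, 1.0, 0.0], [1.0, -0.0, 0.0], [0.0, 0.0, -1.0]]
ft_force: [0.5, 0.5, 0.5]
width: 0.0628
grasp_force: 38.6
```

Correct by +1.2 mm in x and +0.8 mm in y, then lower in steps.

```bash
python3 -m jog '{"slide":[[0.03,0.04,0],[0,0,0.1],[0,0,0.1],[0,0,0.1],[0,0,0.1],[0,0,0.1],[0,0,0],[0,0,0],[0,0,0],[0,0,0]],"turn":[[0,0,0],[0,0,0],[0,0,0],[0,0,0],[0,0,0],[0,0,0],[0,0,0],[0,0,0],[0,0,0],[0,0,0]]}'
python3 -m jog '{"slide":[[0,0,0.1],[0,0,0.1],[0,0,0.1],[0,0,0.1],[0,0,0.1],[0,0,0],[0,0,0],[0,0,0],[0,0,0],[0,0,0]],"turn":[[0,0,0],[0,0,0],[0,0,0],[0,0,0],[0,0,0],[0,0,0],[0,0,0],[0,0,0],[0,0,0],[0,0,0]]}'
```

```text
time: 46.25
tcp_pos: [0.4512, -0.1335, 0.056]
tool_rot: [[0.0, 1.0, 0.0], [1.0, -0.0, -0.0], [-0.0, 0.0, -1.0]]
ft_force: [0.2, -0.6, -1.6]
width: 0.0625
grasp_force: 38.6
time: 47.08
tcp_pos: [0.4512, -0.1335, 0.041]
tool_rot: [[0.0, 1.0, 0.0], [1.0, -0.0, 0.0], [0.0, 0.0, -1.0]]
ft_force: [0.6, 0.1, -0.8]
width: 0.0627
grasp_force: 38.6
```

Rim is now at 67 mm with no contact, level with the top of the vitreous band. I'll continue gently.

```bash
python3 -m jog '{"slide":[[0,0,0.05],[0,0,0.05],[0,0,0.05],[0,0,0.05],[0,0,0],[0,0,0],[0,0,0],[0,0,0],[0,0,0],[0,0,0]],"turn":[[0,0,0],[0,0,0],[0,0,0],[0,0,0],[0,0,0],[0,0,0],[0,0,0],[0,0,0],[0,0,0],[0,0,0]]}'
```

```text
time: 47.92
tcp_pos: [0.4511, -0.1334, 0.0349]
tool_rot: [[0.0, 1.0, 0.0], [1.0, -0.0, -0.0], [-0.0, 0.0, -1.0]]
ft_force: [0.2, -0.5, -1.0]
width: 0.0621
grasp_force: 38.6
```

```bash
python3 -m jog '{"slide":[[0,0,0.03],[0,0,0],[0,0,0],[0,0,0],[0,0,0],[0,0,0],[0,0,0],[0,0,0],[0,0,0],[0,0,0]],"turn":[[0,0,0],[0,0,0],[0,0,0],[0,0,0],[0,0,0],[0,0,0],[0,0,0],[0,0,0],[0,0,0],[0,0,0]]}'
```

```text
time: 48.75
tcp_pos: [0.4511, -0.1335, 0.034]
tool_rot: [[0.0, 1.0, 0.0], [1.0, -0.0, -0.0], [-0.0, 0.0, -1.0]]
ft_force: [0.7, 0.1, 0.6]
width: 0.0628
grasp_force: 38.6
```

```bash
python3 -m jog '{"slide":[[0,0,0.02],[0,0,0],[0,0,0],[0,0,0],[0,0,0],[0,0,0],[0,0,0],[0,0,0],[0,0,0],[0,0,0]],"turn":[[0,0,0],[0,0,0],[0,0,0],[0,0,0],[0,0,0],[0,0,0],[0,0,0],[0,0,0],[0,0,0],[0,0,0]]}' 
python3 -m jog '{"slide":[[0,0,0],[0,0,0],[0,0,0],[0,0,0],[0,0,0],[0,0,0],[0,0,0],[0,0,0],[0,0,-0.3],[0,0,-0.5]],"turn":[[0,0,0],[0,0,0],[0,0,0],[0,0,0],[0,0,0],[0,0,0],[0,0,0],[0,0,0],[0,0,0],[0,0,0]]}' 1
python3 -m jog '{"slide":[[0,0,-0.8],[0,0,-0.9],[0,0,-0.9],[-0.5,0,-0.5],[-0.8,0,0],[-0.6,0,0],[-0.3,0,0],[0,0,0],[0,0,0],[0,0,0]],"turn":[[0,0,0],[0,0,0],[0,0,0],[0,0,0],[0,0,0],[0,0,0],[0,0,0],[0,0,0],[0,0,0],[0,0,0]]}'
python3 - <<'E'
from h import *
o,im=snap('wrist','w18.png');o2,s=snap('scene','s18.png');print(o['tcp_pos'])
c=lambda i,u,v,w:cv2.resize(i[v-w:v+w,u-w:u+w],(390,390),interpolation=cv2.INTER_CUBIC)
cv2.imwrite('pics/c18.png',np.hstack([c(im,274,120,60),c(s,358,180,40)]))
E
```

```text
time: 49.58
tcp_pos: [0.4512, -0.1335, 0.0337]
tool_rot: [[0.0, 1.0, 0.0], [1.0, -0.0, 0.0], [0.0, 0.0, -1.0]]
ft_force: [-1.8, 1.0, 6.4]
width: 0.0627
grasp_force: 39.1
time: 50.42
tcp_pos: [0.4499, -0.1334, 0.057]
tool_rot: [[0.0, 1.0, -0.003], [1.0, -0.0, 0.0], [0.0, -0.003, -1.0]]
ft_force: [0.2, 0.6, -0.1]
width: 0.0857
grasp_force: 0.0
time: 51.25
tcp_pos: [0.4509, -0.1982, 0.1501]
tool_rot: [[-0.001, 1.0, -0.001], [1.0, 0.001, 0.001], [0.001, -0.001, -1.0]]
ft_force: [0.7, 0.1, -0.0]
width: 0.0851
grasp_force: 0.0
[ 0.4509 -0.1982  0.1501]
```

View pics/c18.png

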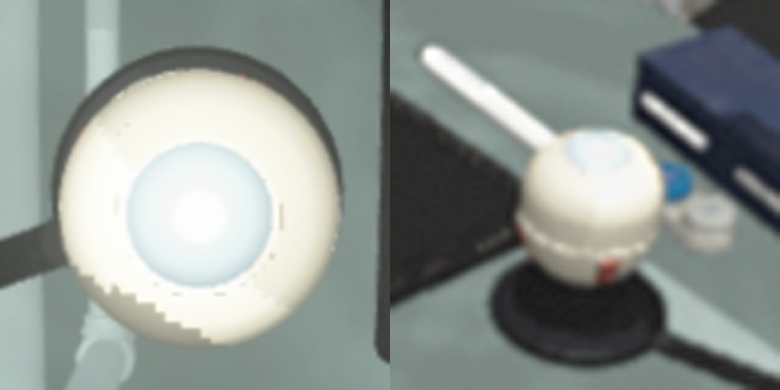

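The ball is closed and level, with an even seam in the scene view (595,240 in the crop), and contact was felt at the seated height. The gripper is clear, so I'll hand in.

```bash
python3 -c "
from bench import bot
print(bot.close_job())"
```

```text
the job is handed in; nothing more can be done
None
```

The eye model is back together in its stand: vitreous, lens, iris and front shell all look seated and level in the camera views. I handed it in at about 51 s with the gripper clear, and `close_job()` returned no verdict.

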